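Set a test tile under the swing-arm magnifier

ROBOT

A 7-joint arm with a two-finger parallel gripper is mounted at the origin on the work surface. World frame = base frame: x ahead of the robot, y to its left, z up, the work surface at z = 0. Lengths are in m, angles in degrees, forces in N, time in s.
With the tool pointing down it reaches from about 0.35 to 0.9 m from the base axis. Payload 19.9 kg.
Tool frame: the origin (TCP) lies midway between the tips of the shut fingers; the grasp point (between the pads) lies 19 mm behind it; x points along the fingers, z is the direction in which the jaws open and shut, and the axes are right-handed (so a half turn about x gives the same grasp; the last joint's range is limited). The gripper opens to 94 mm and grips with 3 to 60 N. Pads are 16 mm wide; open, the fingers measure 119 mm over their backs; the gripper's body (75 mm by 177 mm) begins 78 mm behind the grasp point.
Start: joints at [-72.852, 23.915, -0.59, 92.452, 0.269, 63.638, -3.037], TCP at [0.209, 0.589, 0.205] pointing down, gripper open.
Joint ranges: [-161.28, 161.28], [-22.2, 115.67], [-73.04, 71.86], [3.21, 147.25], [-68.34, 248.33], [10.77, 114.83], [-161.83, 161.83]. Speed limits (degrees/s): [108.29, 108.29, 136.94, 136.94, 172.46, 172.46, 172.46].

INTERFACE

Orientations are given as [roll, pitch, yaw] about the fixed x, y, z axes, in that order (R = Rz(yaw) Ry(pitch) Rx(roll)).
In Python, from cell import arm, read_camera, camera_params, workorder, cut_out, landmark_of gives the robot as it stands.
- The arm moves only by the shell command python3 -m jog 'ROWS' [FORCE]. ROWS is a JSON object of lists of equal length, an entry for each row: "travel": the shift along the tool's x, y, z in mm, a list of three; "rot": the turn, a rotation vector about the tool's x, y, z in degrees, a list of three; "grip": the finger opening in mm, from 0 to 94. A call has 1 to 5 rows; each row is the pose to reach, as a shift and turn from the pose commanded when the call began, along the tool's axes at that moment; what a row does not reach only later rows make up. A row lasts 1/8 s, in which the tool goes at most 62.5 mm and 10.7 degrees, less where a joint would pass 70% of its speed; a pose out of reach is approached as far as the arm can. A call with a gripper value outside its range is refused whole. The fingers move at their own pace and stop on an object; FORCE is the grip in N (left out, the last holds). Time passes only in rows, so rows that repeat a pose let the fingers close. It gives the time, the measured TCP pose, the force and the opening at its end, in the units of the state.
- arm.get_obs(): the state, without advancing time (a new reading comes with each control period).
- read_camera(name): name is "scene" or "top"; returns (picture, depth): 480x640x3 uint8, red, green, blue; 480x640 float32, m along the optical axis (not along the pixel's ray), 0 where there is no reading.
- camera_params(name): a dict with "fx", "fy", "cx", "cy" (pixels), "position" and "orientation" of the camera in the world. Camera axes: x right, y down, z forward; pixel columns grow to the right and rows downward; lengths in m; the calibration is good to about 2 mm. A picture is of the moment at which its call begins. camera_params takes no time and is no camera call.
- workorder.hand_in(): hands the job in, once; it reports no verdict.
Trained networks look in the newest picture that a camera, given by its name, has taken for a name from the list of things; names that differ only in an ending like _2 or _b are one class to them, and where a whole thing is asked for, a point or a joint stands for the part that bears it (a point fixed in the world has none). Each returns a list of dicts, best first, with "p" (0 to 1); they miss things now and then, are a little off and sometimes report something else, mostly with a low value. They report only what shows in the picture. A call takes as long as a camera call. They do not tell look-alikes from the thing itself.
- cut_out(label, camera): "pixels" (480x640 bool, what is visible of it) and "xy" ([column, row] in pixels, amid what is visible of it).
- landmark_of(label, camera): "xy" ([column, row] in pixels: a listed point, or the origin of a listed thing).
The state is a dict: "time": time; "q": joint angles; "qvel": joint speeds; "joint_torque": joint torques, N m; "tool_pos": TCP position; "tool_rot": TCP orientation; "force": force on the tool from outside, world axes, zero at the start; "wrist_torque": the same for the moment, N m; "finger_gap": opening from 0.0 (shut) to 1.0 (fully open).
Only numpy, scipy, OpenCV 4.12 (cv2) and the standard library are available. Lean on these libraries where they do the work, as an engineer would, in place of code of your own. Each camera call takes 0.05 s, during which the arm holds its last target. There are 200 camera calls.

TASK

The magnifier on the lit viewing box has been left swung aside. Set the long ten-well test tile squarely on the box's lit window, keeping it level and without letting it drop, and swing and tilt the magnifier so that its lens is level and centred over the window, ready for reading. Keep off the lens glass, and leave everything else on the desk where it is.

Things in the scene. Friction and masses are not known exactly. Their poses are not given: they have to be found in the camera images.
- test_tile: the long test tile: flat white moulded tile 54 x 150 x 16 mm (x, y, z) with two rows of five shallow wells, ten in all, some holding dark dried spots; about 140 g, loose, lying flat on the desk with its wells up. Origin at the centre of its underside; y runs along its length, z is up. It is gripped across its 54 mm width, and may be turned half round: both ways are alike
- short_tile: a bystander: tile of the same make but shorter, 54 x 96 x 16 mm, two rows of three wells. Origin at the centre of its underside, y along its length. It and the long tile lie one on either side of the viewing box, and may be swapped
- viewer: lit viewing box, fixed to the desk: white flat base 300 x 210 x 40 mm, its top level at 40 mm, reaching 80 mm to -x, 220 mm to +x and 105 mm to either side of its origin, which lies on the desk under the centre of its lit window. Its x axis points from the window to the magnifier's post, a 21 mm round post 180 mm from the window centre on +x; y is along the window's length
- window_center (a point): centre of the lit window on the box's flat top, 40 mm above the desk. Axes as the viewing box. The window is a flush pale panel 80 mm (x) by 162 mm (y), with a steel rail 5 mm thick and 8 mm high across each short end (inner faces 166 mm apart); its long sides are open
- swing_axis (a point): point on the upright swing axis of the magnifier arm (the post's axis), at the height of the arm and the lens, 215 mm above the desk
- swing (a joint): swing of the magnifier arm about the post, rad: 0 when the lens is centred over the window, growing as the lens moves towards the box's +y side (clockwise from above); stops at -0.3 and 1.45. Held by friction, it stays where it is left; about 2 to 3 N at the handle moves it. The lens centre is 180 mm from the axis, so at swing s the arm points from the post along (-cos s, +sin s) in the box's x, y axes
- tilt (a joint): tilt of the lens head in its fork, rad: 0 when the lens is level, positive when the handle points up, negative when it points down; stops at -0.75 and 0.75. Held by friction, it stays where it is left; about 2 N at the handle moves it. The tilt axis is level, square to the arm, and passes through the lens centre
- lens_center (a point): centre of the magnifying lens, 215 mm above the desk at any swing and tilt. Around it a white ring 123 mm across and 22 mm thick, carried between the prongs of a fork (172 mm over the prong knobs); the arm and fork are at the same height as the lens, the post's top knob 26 mm above it; only the tilted ring and handle rise higher, the handle's end by up to 70 mm at the start
- handle_grip (a point): the place to hold the lens head by: on the axis of a straight round black handle, 14 mm in diameter, that sticks out from the ring on the side away from the post, in line with the arm. This point is 90 mm from the lens centre; the handle is free from 68 to 118 mm from it. Pinched from above across the handle, it may turn between the fingers as the head tilts, so one hold serves for both swing and tilt
- lens_glass: the lens itself, clear glass 101 mm across and 12 mm thick inside the ring; origin at its centre, z square to the glass. Not to be touched
- tube_rack: a bystander: blue rack of capped tubes, 70 x 180 x 102 mm, y along its length, origin at the centre of its underside. Low enough for the magnifier to pass above
- pump_bottle: a bystander: pale see-through pump bottle with a white pump head, 68 mm across, 190 mm tall, origin at the centre of its underside
- sharps_bin: a bystander: yellow round sharps bin, 136 mm across, 180 mm tall, origin at the centre of its underside. Fixed equipment up to 265 mm tall stands along the desk's back and sides: a white incubator at the right rear and a grey round centrifuge on the left, both more than 0.4 m sideways from the robot's middle line; low boxes along the back edge
- dropper_bottle: a bystander: small white dropper bottle, 27 mm across, 67 mm tall, origin at the centre of its underside
- phone: a bystander: dark phone lying flat, 72 x 150 x 9 mm, origin at the centre of its underside, y along its length
- tip_box: a bystander: white pipette-tip box, 85 x 125 x 45 mm, origin at the centre of its underside, y along its length
Things that resemble listed ones, but are neither listed nor needed, are in the scene too. Leave any yellow look-alike of the test_tile alone.

How it is judged:
By the outcome, as a careful person would: the job done as asked, in the order asked, and still so for the second after the job is handed in, with the robot touching nothing.
It also fails if it takes over 66 s, if anything falls off the work surface, if the arm or the gripper's body presses on something with over 40 N, if the wrist force passes 120 N, or if a joint passes its speed limit or range.

## Working session

There is one attempt and no reset: what is moved stays moved. The work goes in short steps, Python scripts to look and compute and a shell command to move; the robot and the scene stay as the last step left them, time stands still between calls to the robot, and variables do not carry over. Pictures are saved under pics/ and viewed, about 8 in all and at most 12, crops included, and the job is handed in when it is done.

```bash
mkdir -p pics; ls; cat > h.py <<'E'
import numpy as np, cv2
from cell import arm, read_camera, camera_params, workorder, cut_out, landmark_of
from scipy.spatial.transform import Rotation as R
def cam(n):
    c=camera_params(n); o=np.array(c["orientation"],float)
    M=o if o.shape==(3,3) else R.from_euler('xyz',o,degrees=True).as_matrix()
    return c,M,np.array(c["position"])
def pts(n,d):
    c,M,p=cam(n); v,u=np.mgrid[:480,:640]
    P=np.stack([(u-c["cx"])/c["fx"]*d,(v-c["cy"])/c["fy"]*d,d],-1)
    return P@M.T+p
def ray(n,xy,z):
    c,M,p=cam(n); r=M@np.array([(xy[0]-c["cx"])/c["fx"],(xy[1]-c["cy"])/c["fy"],1])
    return p+r*(z-p[2])/r[2]
def proj(n,P):
    c,M,p=cam(n); q=M.T@(np.array(P)-p); return q[0]/q[2]*c["fx"]+c["cx"],q[1]/q[2]*c["fy"]+c["cy"]
E
python3 - <<'E'
from h import *
for n in("scene","top"):
    print(camera_params(n))
    im,d=read_camera(n); cv2.imwrite(f"pics/{n}0.png",im[:,:,::-1]); np.save(f"{n}0.npy",d)
    for l in("test_tile","short_tile","viewer","tube_rack","pump_bottle","sharps_bin","dropper_bottle","phone","tip_box","lens_glass"):
        P=pts(n,d)
        for r in cut_out(l,n)[:3]:
            m=r["pixels"]&(d>0); q=np.median(P[m],0) if m.any() else None
            print(n,l,round(r["p"],2),np.round(r["xy"]),m.sum(),None if q is None else q.round(3))
    for l in("window_center","swing_axis","lens_center","handle_grip","test_tile","viewer"):
        z=dict(window_center=.04,test_tile=0.0,viewer=0.0).get(l,.215)
        for r in landmark_of(l,n)[:2]: print(n,"LM",l,round(r["p"],2),np.round(r["xy"],1),ray(n,r["xy"],z).round(4))
print(arm.get_obs())
E
```

```text
pics
{'fx': 434.71355810410927, 'fy': 434.71355810410927, 'cx': 316.7757826637425, 'cy': 241.53567890165706, 'position': array([1.08238195, 0.59009452, 0.65943021]), 'orientation': array([-122.13169688,    0.17410055,  134.60627779])}
scene test_tile 0.81 [445. 285.] 1009 [0.285 0.226 0.016]
scene test_tile 0.73 [418. 348.] 1216 [0.486 0.296 0.016]
scene test_tile 0.28 [283. 232.] 3356 [0.615 0.01  0.22 ]
scene short_tile 0.45 [231. 224.] 140 [ 0.474 -0.376  0.017]
scene short_tile 0.36 [175. 252.] 1805 [ 0.698 -0.26   0.094]
scene viewer 0.96 [259. 279.] 12289 [ 0.63  -0.041  0.042]
scene viewer 0.52 [280. 230.] 3615 [0.613 0.005 0.22 ]
scene tube_rack 0.87 [338. 366.] 5496 [0.68  0.244 0.059]
scene tube_rack 0.66 [297. 224.] 711 [0.57  0.023 0.221]
scene pump_bottle 0.74 [174. 251.] 1787 [ 0.698 -0.26   0.094]
scene sharps_bin 0.93 [437. 418.] 10333 [0.715 0.445 0.167]
scene sharps_bin 0.48 [297. 226.] 1927 [0.578 0.032 0.221]
scene dropper_bottle 0.84 [374. 290.] 269 [0.445 0.137 0.036]
scene phone 0.82 [344. 262.] 977 [ 0.373 -0.023  0.01 ]
scene tip_box 0.39 [297. 227.] 1989 [0.
[... 2295 characters left out ...]
] [0.6701 0.223  0.    ]
{'time': 1.7, 'q': array([-72.8516232 ,  23.91470791,  -0.58913176,  92.45213508,
         0.26771633,  63.63918732,  -3.03488364]), 'qvel': array([-0.02060593,  0.10484089, -0.07053475, -0.05472383, -0.00768718,
       -0.11231216,  0.01536218]), 'joint_torque': array([-5.20244594e-04, -8.51007342e+01,  6.37676585e-01, -4.26284516e+01,
       -4.88445803e-02,  1.35836599e-02,  3.08915287e-05]), 'tool_pos': array([0.20889153, 0.58903497, 0.20543362]), 'tool_rot': array([-164.25087616,   89.99522162,  -93.77668651]), 'force': array([-0.21553934, -0.44504394,  0.28477565]), 'wrist_torque': array([ 0.04341106, -0.04910654, -0.00361869]), 'finger_gap': 0.998987825793229}
```

View images.

View pics/top0.png

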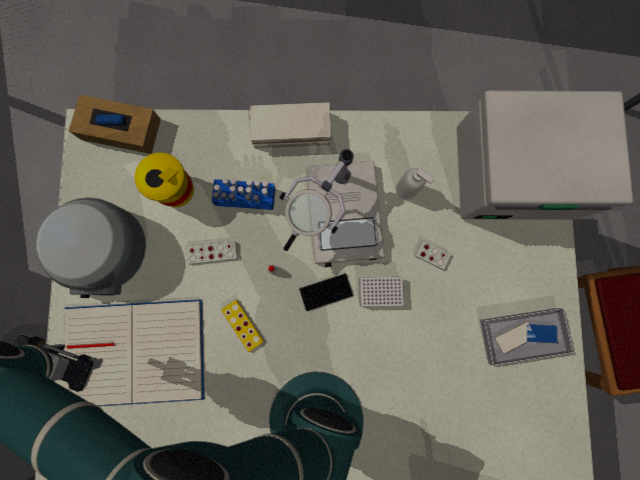

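View pics/scene0.png

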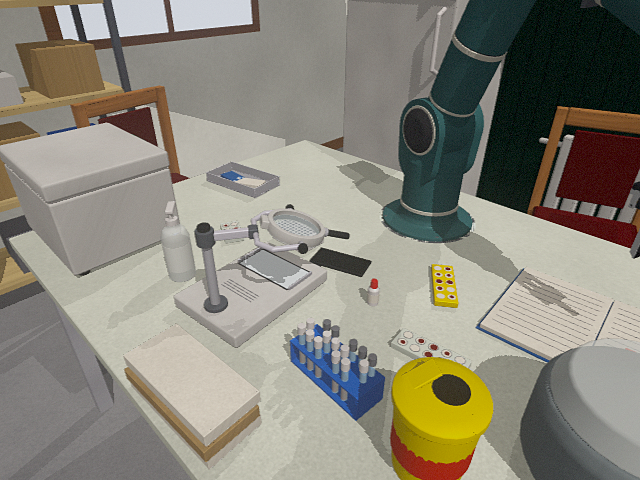

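Top view: candidates for the long tile are the white ten-well tile at (212,252), the yellow look-alike at (242,325) and the white six-well short tile at (433,253). I choose (212,252) because it is white with 2x5 wells. Next: precise fits and a close crop.

```bash
python3 - <<'E'
from h import *
im=cv2.imread("pics/top0.png"); sc=cv2.imread("pics/scene0.png")
a=cv2.resize(im[225:280,175:255],(400,275)); b=cv2.resize(sc[320:375,380:480],(400,220)); c=cv2.resize(im[140:270,270:390],(400,433),interpolation=3)
o=np.zeros((500,800,3),np.uint8); o[:275,:400]=a; o[280:500,:400]=b; o[:433,400:]=c; cv2.imwrite("pics/crop1.png",o)
def rect(q): 
    (c,s,a)=cv2.minAreaRect((q[:,:2]*1000).astype(np.float32)); return np.round(c,1),np.round(s,1),round(a,1)
A={}
for n in("top","scene"):
    P=pts(n,np.load(n+"0.npy")).reshape(-1,3); A[n]=P
    D=lambda x,y,r:np.hypot(P[:,0]-x,P[:,1]-y)<r
    q=P[D(.487,.31,.11)&(P[:,2]>.012)&(P[:,2]<.02)]; 
    print(n,"tile",len(q),q.mean(0).round(4),rect(q))
    q=P[D(.6,-.08,.24)&(P[:,2]>.034)&(P[:,2]<.046)&(P[:,0]>.45)]
    print(n,"box",len(q),rect(q), np.median(q[:,2]).round(4))
    q=P[D(.727,-.072,.03)&(P[:,2]>.2)]; print(n,"post",len(q),q.mean(0).round(4),q[:,2].max())
    q=P[D(.57,.02,.19)&(P[:,2]>.12)&(P[:,2]<.3)]
    # bins along direction post->lens
    u=np.array([.57-.727,.023+.073]);u/=np.linalg.norm(u); 
    t=(q[:,:2]-[.727,-.073])@u; s=(q[:,:2]-[.727,-.073])@[-u[1],u[0]]
    for k in np.arange(.0,.34,.02):
        m=(t>k)&(t<k+.02)&(abs(s)<.1)
        if m.sum(): print(round(k,2),m.sum(),"s",s[m].min().round(3),s[m].max().round(3),"z",q[m][:,2].min().round(3),np.median(q[m][:,2]).round(3),q[m][:,2].max().round(3))
E
```

```text
top tile 765 [0.4868 0.3158 0.0161] (array([487.2, 315.9]), array([ 54. , 149.5]), 6.9)
top box 5002 (array([623.4, -72.8]), array([389.4, 351.5]), 50.3) 0.0397
top post 202 [ 0.7162 -0.0754  0.2311] 0.2450160673247228
0.0 157 s -0.012 0.025 z 0.125 0.23 0.245
0.02 47 s -0.001 0.013 z 0.205 0.223 0.229
0.04 42 s -0.003 0.012 z 0.215 0.224 0.226
0.06 42 s -0.003 0.011 z 0.214 0.224 0.229
0.08 102 s -0.05 0.052 z 0.213 0.222 0.23
0.1 209 s -0.072 0.069 z 0.21 0.22 0.247
0.12 231 s -0.077 0.08 z 0.212 0.237 0.248
0.14 368 s -0.078 0.08 z 0.213 0.228 0.242
0.16 447 s -0.085 0.085 z 0.212 0.223 0.235
0.18 443 s -0.085 0.086 z 0.205 0.218 0.231
0.2 327 s -0.057 0.058 z 0.199 0.211 0.224
0.22 207 s -0.045 0.046 z 0.196 0.208 0.219
0.24 52 s -0.012 0.013 z 0.194 0.201 0.212
0.26 40 s -0.01 0.003 z 0.185 0.193 0.2
0.28 33 s -0.011 0.003 z 0.179 0.186 0.192
scene tile 1141 [0.4865 0.3045 0.0164] (array([487.8, 316.2]), array([ 56.8, 149.3]), 6.5)
scene box 6692 (array([609.5, -83.5]), array([305.1, 419.3]), 5.2) 0.0408
scene post 495 [ 0.7241 -0.0672  0.2241] 0.2434312215315954
0.0 474 s -0.015 0.022 z 0.12 0.206 0.243
0.02 110 s -0.004 0.012 z 0.207 0.22 0.231
0.04 105 s -0.005 0.013 z 0.207 0.218 0.226
0.06 104 s -0.006 0.009 z 0.207 0.22 0.226
0.08 171 s -0.05 0.045 z 0.206 0.221 0.228
0.1 239 s -0.073 0.064 z 0.212 0.221 0.246
0.12 334 s -0.078 0.081 z 0.213 0.231 0.246
0.14 399 s -0.079 0.076 z 0.211 0.228 0.241
0.16 436 s -0.088 0.086 z 0.208 0.224 0.236
0.18 391 s -0.088 0.086 z 0.199 0.219 0.23
0.2 306 s -0.059 0.056 z 0.192 0.212 0.222
0.22 213 s -0.047 0.047 z 0.187 0.209 0.216
0.24 68 s -0.013 0.015 z 0.186 0.198 0.209
0.26 61 s -0.013 0.002 z 0.183 0.192 0.197
0.28 46 s -0.012 -0.001 z 0.178 0.186 0.192
```

View pics/crop1.png

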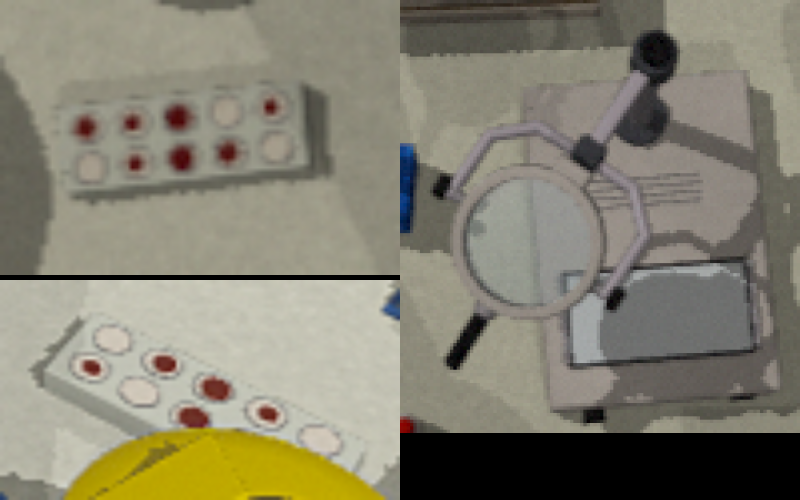

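Top-left and bottom-left crops: the chosen tile is white with 2x5 wells, some holding dark spots, so it is confirmed. Right crop: the magnifier is swung aside, its handle points down (about -0.3 rad), and the window shows at lower right. Next I fit the box and plan the reach.

```bash
cat >> h.py <<'E'
def plan(pos,yaw):
    """shift/turn in tool axes to reach TCP pos with tool x down and jaw axis (z) at yaw deg"""
    s=arm.get_obs(); C=R.from_euler('xyz',s["tool_rot"],degrees=True).as_matrix()
    best=None
    for y in (yaw,yaw+180):
        a=np.radians(y); z=np.array([np.cos(a),np.sin(a),0]); x=np.array([0,0,-1.]); T=np.stack([x,np.cross(z,x),z],1)
        r=R.from_matrix(C.T@T).as_rotvec(degrees=True)
        if best is None or np.linalg.norm(r)<np.linalg.norm(best): best=r
    print("tcp",s["tool_pos"].round(4),"F",s["force"].round(1),"gap",round(s["finger_gap"]*94,1),"t",s["time"],"q7",s["q"].round(0))
    print("tool axes",C.round(3).tolist())
    print("travel mm",(1000*C.T@(np.array(pos)-s["tool_pos"])).round(1),"rot",best.round(2))
E
python3 - <<'E'
from h import *
from scipy.optimize import least_squares
est={}
for n in("top","scene"):
    P=pts(n,np.load(n+"0.npy")).reshape(-1,3)
    c=np.array([.62,-.084]); yaw=np.radians(5)
    for i in range(4):
        Rm=np.array([[np.cos(yaw),-np.sin(yaw)],[np.sin(yaw),np.cos(yaw)]])
        L=(P[:,:2]-c)@Rm
        m=(abs(L[:,0])<.17)&(abs(L[:,1])<.122)&(abs(P[:,2]-.04)<.007)
        (cc,s,a)=cv2.minAreaRect((P[m][:,:2]*1000).astype(np.float32))
        if s[0]<s[1]: a+=90
        a=(a+45)%90-45 if abs((a+45)%180-45)>45 else (a+45)%180-45
        c=np.array(cc)/1000; yaw=np.radians(a)
    o=c-.07*np.array([np.cos(yaw),np.sin(yaw)])
    print(n,"box c",c.round(4),np.round(s,1),"yaw",round(a,2),"origin",o.round(4),"post",(o+.18*np.array([np.cos(yaw),np.sin(yaw)])).round(4))
    L=(P[:,:2]-o)@np.array([[np.cos(yaw),-np.sin(yaw)],[np.sin(yaw),np.cos(yaw)]])
    # percentile edges
    m=(abs(L[:,0]-.07)<.17)&(abs(L[:,1])<.122)&(abs(P[:,2]-.04)<.007)
    print("edges",[np.percentile(L[m][:,k],q).round(4) for k in(0,1) for q in(.3,1,99,99.7)])
    m=(abs(L[:,0])<.05)&(abs(L[:,1])<.1)&(P[:,2]>.0445)&(P[:,2]<.06)
    for sg in(-1,1):
        q=L[m&(np.sign(L[:,1])==sg)]
        if len(q): print("rail",sg,len(q),q.min(0).round(4),q.max(0).round(4),np.median(q,0).round(4))
plan([.492,.276,.15],6.8)
E
```

```text
top box c [ 0.606  -0.0875] [311.8 209.7] yaw 5.18 origin [ 0.5362 -0.0938] post [ 0.7155 -0.0775]
edges [np.float64(-0.0738), np.float64(-0.0721), np.float64(0.221), np.float64(0.2239), np.float64(-0.1035), np.float64(-0.1023), np.float64(0.1011), np.float64(0.1037)]
rail -1 83 [-0.0492 -0.0991] [ 0.0498 -0.0046] [ 0.0041 -0.0828]
rail 1 61 [-0.0446  0.0013] [0.0392 0.0993] [-0.0141  0.0625]
scene box c [ 0.6072 -0.0871] [311.9 212.2] yaw 5.1 origin [ 0.5375 -0.0933] post [ 0.7168 -0.0773]
edges [np.float64(-0.0725), np.float64(-0.068), np.float64(0.2235), np.float64(0.2244), np.float64(-0.1027), np.float64(-0.0998), np.float64(0.104), np.float64(0.105)]
rail -1 68 [-0.0318 -0.0895] [ 0.0448 -0.01  ] [ 0.0111 -0.0845]
rail 1 77 [-0.0355  0.0234] [0.0449 0.0893] [0.0064 0.0859]
tcp [0.2089 0.589  0.2054] F [-0.2 -0.4  0.3] gap 93.9 t 1.7 q7 [-73.  24.  -1.  92.   0.  64.  -3.]
tool axes [[-0.0, -0.942, 0.334], [-0.0, 0.334, 0.942], [-1.0, -0.0, -0.0]]
travel mm [  55.5 -371.5 -200.4] rot [63.67 -0.    0.  ]
```

```bash
python3 -m jog '{"travel":[[-60,0,0],[-100,-40,-20],[-100,-90,-48],[-100,-140,-75],[-100,-190,-102]],"rot":[[0,0,0],[10,0,0],[20,0,0],[30,0,0],[40,0,0]],"grip":[94,94,94,94,94]}'
python3 - <<'E'
from h import *
plan([.492,.276,.12],6.8)
im=cv2.imread("pics/top0.png")
for c in [(565,275),(745,258),(755,352),(573,367),(659.5,313)]:
    print(ray("top",(270+(c[0]-400)/3.333,140+c[1]/3.333),.04).round(4))
g=cv2.resize(im[195:270,300:395],(760,600),interpolation=cv2.INTER_CUBIC)
def draw(o,yaw,col):
    a=np.radians(yaw); x=np.array([np.cos(a),np.sin(a)]); y=np.array([-x[1],x[0]])
    for hx,hy,z in((40,81,.04),):
        p=[proj("top",[*(np.array(o)+sx*hx/1000*x+sy*hy/1000*y),z]) for sx,sy in((-1,-1),(1,-1),(1,1),(-1,1))]
        cv2.polylines(g,[np.int32([((u-300+.5)*8,(v-195+.5)*8) for u,v in p])],True,col,1)
    p=[proj("top",[*(np.array(o)+sx*x+sy*y),.04]) for sx,sy in((-.08,-.105),(.22,-.105),(.22,.105),(-.08,.105))]
    cv2.polylines(g,[np.int32([((u-300+.5)*8,(v-195+.5)*8) for u,v in p])],True,col,1)
draw((.5405,-.0930),5.1,(0,0,255))
cv2.imwrite("pics/win.png",g)
E
```

```text
time: 2.33
tool_pos: [0.3549, 0.4279, 0.3057]
tool_rot: [36.5, 90.0, 66.7]
force: [0.9, 0.6, 0.1]
finger_gap: 1.001
tcp [0.3549 0.4279 0.3057] F [0.9 0.6 0.1] gap 94.1 t 2.325 q7 [-63.  12.  11.  95.  -2.  73. -21.]
tool axes [[0.0, -0.502, 0.865], [0.001, 0.865, 0.502], [-1.0, 0.0, 0.0]]
travel mm [ 185.7 -200.3   42.2] rot [ 2.335e+01  2.000e-02 -2.000e-02]
[ 0.5744 -0.0097  0.04  ]
[ 0.5906 -0.1723  0.04  ]
[ 0.5052 -0.1798  0.04  ]
[ 0.4912 -0.0169  0.04  ]
[ 0.5401 -0.0946  0.04  ]
```

View pics/win.png

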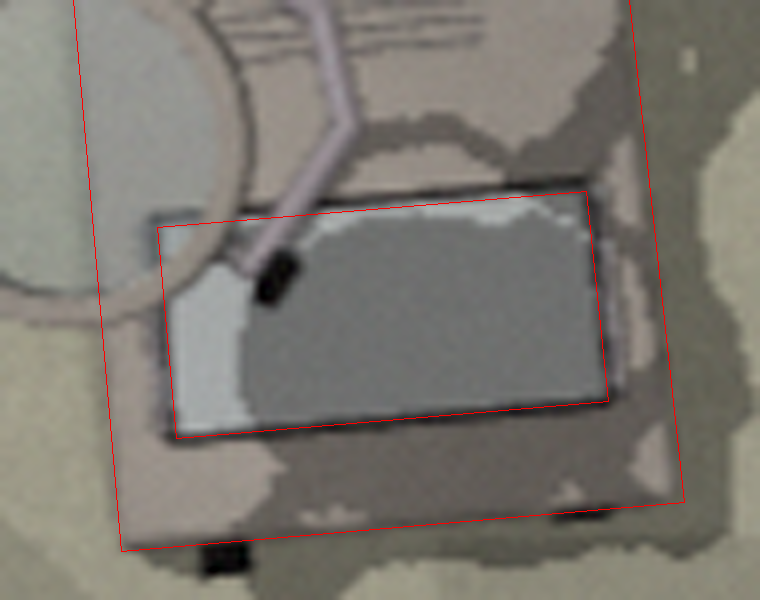

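The projected outline sits on the window and box edges to within about 1 mm (origin ≈ (0.541, -0.0925), yaw 5.1°). Going to the tile.

```bash
python3 -m jog '{"travel":[[10,-55,12],[40,-110,24],[80,-160,34],[130,-200,42],[186,-200,42]],"rot":[[8,0,0],[16,0,0],[23.3,0,0],[23.3,0,0],[23.3,0,0]],"grip":[94,94,94,94,94]}'
python3 - <<'E'
from h import *
plan([.492,.276,.005],6.8)
E
```

```text
time: 2.95
tool_pos: [0.4939, 0.276, 0.1189]
tool_rot: [2.4, 89.8, 9.3]
force: [0.6, 2.1, 0.0]
finger_gap: 1.003
tcp [0.4939 0.276  0.1189] F [0.6 2.1 0. ] gap 94.3 t 2.95 q7 [-47.  24.  19. 106. -10.  51. -17.]
tool axes [[0.003, -0.121, 0.993], [0.0, 0.993, 0.121], [-1.0, 0.0, 0.003]]
travel mm [113.9   0.2  -2.2] rot [ 0.15  0.16 -0.01]
```

```bash
python3 -m jog '{"travel":[[40,0,0],[80,0,0],[105,0,0],[115,0,0],[115,0,0]],"rot":[[0,0,0],[0,0,0],[0,0,0],[0,0,0],[0,0,0]],"grip":[94,94,94,94,94]}'
python3 -m jog '{"travel":[[0,0,0],[0,0,0],[0,0,0],[0,0,0],[0,0,0]],"rot":[[0,0,0],[0,0,0],[0,0,0],[0,0,0],[0,0,0]],"grip":[48,48,48,48,48]}' 35
python3 -m jog '{"travel":[[0,0,0],[0,0,0],[0,0,0]],"rot":[[0,0,0],[0,0,0],[0,0,0]],"grip":[48,48,48]}'
python3 - <<'E'
from h import *
plan([.492,.276,.005],6.8)
E
```

```text
time: 3.58
tool_pos: [0.4915, 0.2783, 0.0045]
tool_rot: [-136.0, 90.0, -128.8]
force: [0.5, 0.8, -0.3]
finger_gap: 1.004
time: 4.2
tool_pos: [0.4916, 0.2784, 0.0046]
tool_rot: [5.4, 90.0, 12.5]
force: [-0.5, 0.3, 3.8]
finger_gap: 0.567
time: 4.58
tool_pos: [0.4915, 0.2784, 0.0046]
tool_rot: [23.9, 90.0, 31.1]
force: [-0.7, 0.1, 5.6]
finger_gap: 0.569
tcp [0.4915 0.2784 0.0046] F [-0.7  0.1  5.6] gap 53.5 t 4.575 q7 [-45.  34.  16. 109. -14.  38. -13.]
tool axes [[0.0, -0.125, 0.992], [0.0, 0.992, 0.125], [-1.0, 0.0, 0.0]]
travel mm [-0.4 -2.4  0.2] rot [ 0.37  0.   -0.  ]
```

```bash
python3 -m jog '{"travel":[[-20,0,0],[-60,0,0],[-110,0,0],[-160,0,0],[-200,0,0]],"rot":[[0,0,0],[0,0,0],[0,0,0],[0,0,0],[0,0,0]],"grip":[48,48,48,48,48]}'
python3 -m jog '{"travel":[[-45,0,0],[-90,0,0],[-135,0,0],[-145,0,0],[-145,0,0]],"rot":[[0,0,0],[0,0,0],[0,0,0],[0,0,0],[0,0,0]],"grip":[48,48,48,48,48]}'
python3 - <<'E'
from h import *
plan([.5444,-.1302,.35],5.1)
im,d=read_camera("scene"); cv2.imwrite("pics/s1.png",im[:,:,::-1])
o=arm.get_obs(); print(o["wrist_torque"])
P=pts("scene",d).reshape(-1,3)
m=(abs(P[:,0]-.49)<.06)&(abs(P[:,1]-.31)<.12)&(P[:,2]>.25)&(P[:,2]<.42); q=P[m]
for y in np.arange(.22,.40,.02):
    k=q[(q[:,1]>y)&(q[:,1]<y+.02)]
    if len(k): print(round(y,2),len(k),k.min(0).round(3),k.max(0).round(3),np.median(k[:,2]).round(4))
E
```

```text
time: 5.2
tool_pos: [0.4916, 0.2781, 0.2077]
tool_rot: [26.2, 89.9, 33.4]
force: [-0.5, 0.3, -0.4]
finger_gap: 0.567
time: 5.82
tool_pos: [0.4913, 0.2781, 0.3499]
tool_rot: [32.5, 90.0, 39.7]
force: [-0.1, -0.2, -1.3]
finger_gap: 0.571
tcp [0.4913 0.2781 0.3499] F [-0.1 -0.2 -1.3] gap 53.7 t 5.825 q7 [-51.  12.  22.  91.  -5.  78. -21.]
tool axes [[0.001, -0.125, 0.992], [0.0, 0.992, 0.125], [-1.0, 0.0, 0.001]]
travel mm [-2.000e-01 -4.117e+02  1.700e+00] rot [ 2.06  0.04 -0.02]
[-0.13898662  0.01845243  0.00415879]
0.24 136 [0.48  0.241 0.347] [0.524 0.26  0.363] 0.3605
0.26 593 [0.459 0.26  0.346] [0.533 0.28  0.42 ] 0.3835
0.28 758 [0.45  0.28  0.346] [0.533 0.3   0.42 ] 0.3746
0.3 288 [0.461 0.3   0.345] [0.517 0.32  0.363] 0.3613
0.32 312 [0.46  0.32  0.346] [0.515 0.34  0.363] 0.3611
0.34 325 [0.457 0.34  0.345] [0.513 0.36  0.363] 0.361
0.36 338 [0.455 0.36  0.346] [0.51  0.38  0.364] 0.3611
0.38 278 [0.454 0.38  0.345] [0.508 0.394 0.363] 0.3592
```

View pics/s1.png

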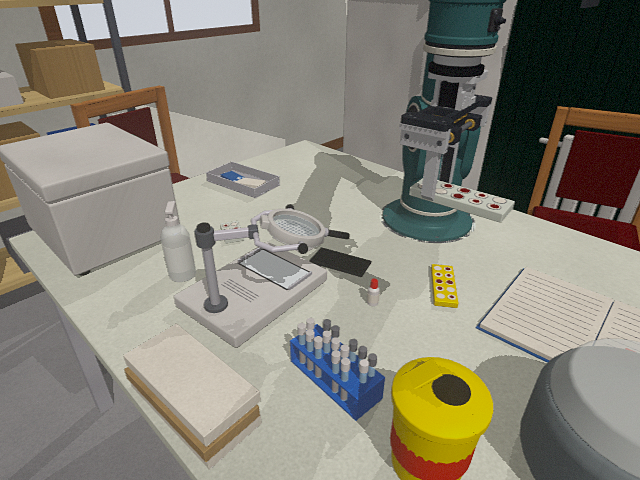

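The picture shows the white ten-well tile level in the jaws near (470,200), top at z 0.361 along its whole length, and the desk otherwise unchanged. Carrying it over high.

```bash
python3 -m jog '{"travel":[[0,-25,0],[0,-70,0],[0,-120,0],[0,-170,0],[0,-215,1]],"rot":[[0,0,0],[1,0,0],[2,0,0],[2,0,0],[2,0,0]],"grip":[48,48,48,48,48]}'
python3 -m jog '{"travel":[[0,-50,0],[0,-100,0],[0,-145,0],[0,-180,0],[0,-197,0]],"rot":[[0,0,0],[0,0,0],[0,0,0],[0,0,0],[0,0,0]],"grip":[48,48,48,48,48]}'
python3 -m jog '{"travel":[[0,0,0]],"rot":[[0,0,0]],"grip":[48]}'
python3 - <<'E'
from h import *
plan([.5444,-.1302,.12],5.1)
E
```

```text
time: 6.5
tool_pos: [0.5187, 0.0632, 0.3482]
tool_rot: [-165.8, 89.9, -160.7]
force: [1.5, -0.8, -2.0]
finger_gap: 0.571
time: 7.12
tool_pos: [0.5363, -0.1331, 0.3481]
tool_rot: [-171.2, 89.9, -166.2]
force: [-0.7, 0.4, -0.9]
finger_gap: 0.571
time: 7.25
tool_pos: [0.5364, -0.132, 0.3483]
tool_rot: [-172.0, 89.9, -166.9]
force: [-0.3, 0.5, -1.6]
finger_gap: 0.572
tcp [ 0.5364 -0.132   0.3483] F [-0.3  0.5 -1.6] gap 53.8 t 7.25 q7 [-21.  12.  38.  93.  -8.  78.  23.]
tool axes [[-0.002, -0.088, 0.996], [-0.0, 0.996, 0.088], [-1.0, -0.0, -0.002]]
travel mm [228.3   1.2   8.6] rot [-0.06 -0.12  0.02]
```

```bash
python3 -m jog '{"travel":[[0,-40,5],[0,-82,9],[0,-82,9],[35,-82,9],[80,-82,9]],"rot":[[0,0,0],[0,0,0],[0,0,0],[0,0,0],[0,0,0]],"grip":[48,48,48,48,48]}'
python3 -m jog '{"travel":[[40,0,0],[80,0,0],[120,0,0],[160,0,0],[190,0,0]],"rot":[[0,0,0],[0,0,0],[0,0,0],[0,0,0],[0,0,0]],"grip":[48,48,48,48,48]}'
python3 -m jog '{"travel":[[0,0,0]],"rot":[[0,0,0]],"grip":[48]}'
python3 - <<'E'
from h import *
plan([.5444,-.1302,.075],5.1)
im,d=read_camera("scene"); im2,d2=read_camera("top")
o=np.hstack([im[120:400,130:450],im2[130:410,260:460]]); cv2.imwrite("pics/s2.png",cv2.resize(o,None,fx=1.5,fy=1.5,interpolation=3)[:,:,::-1])
E
```

```text
time: 7.88
tool_pos: [0.5539, -0.2101, 0.2685]
tool_rot: [23.0, 89.9, 28.3]
force: [0.4, -0.3, -2.2]
finger_gap: 0.57
time: 8.5
tool_pos: [0.5529, -0.2096, 0.0774]
tool_rot: [143.8, 89.9, 149.0]
force: [-0.1, 0.1, -1.2]
finger_gap: 0.573
time: 8.62
tool_pos: [0.5522, -0.2098, 0.0775]
tool_rot: [156.2, 89.8, 161.5]
force: [-0.4, -0.1, -0.4]
finger_gap: 0.57
tcp [ 0.5522 -0.2098  0.0775] F [-0.4 -0.1 -0.4] gap 53.6 t 8.625 q7 [ -7.  33.  33. 104. -23.  50.  42.]
tool axes [[-0.004, -0.091, 0.996], [0.001, 0.996, 0.091], [-1.0, 0.002, -0.004]]
travel mm [ 2.7 80.  -0.5] rot [ 0.15 -0.23 -0.1 ]
```

View pics/s2.png

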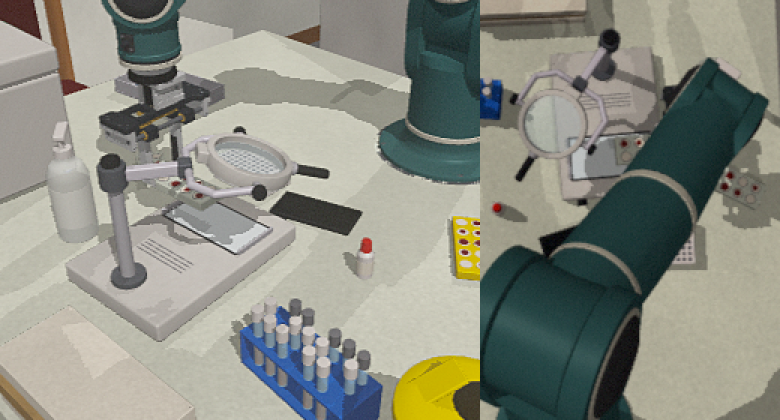

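Left half: tile held low beside the lens fork, its front end over the window's right edge. Right half: same from above. I check the clearance between the gripper and the fork before sliding 80 mm.

```bash
python3 - <<'E'
from h import *
im,d=read_camera("scene"); P=pts("scene",d).reshape(-1,3)
a=np.radians(5.1); x=np.array([np.cos(a),np.sin(a)]); y=np.array([-x[1],x[0]]); o=np.array([.541,-.0925])
L=np.c_[(P[:,:2]-o)@x,(P[:,:2]-o)@y,P[:,2]]
for z in np.arange(.06,.42,.02):
    m=(abs(L[:,2]-z-.01)<.01)&(abs(L[:,0])<.11)
    g=L[m&(L[:,1]<-.02)&(L[:,1]>-.25)]; f=L[m&(L[:,1]>-.02)&(L[:,1]<.2)]
    # nearest gap in y
    print(round(z,2),len(g),"grip y max",np.percentile(g[:,1],98).round(3) if len(g) else None,"x",(g[:,0].min().round(3),g[:,0].max().round(3)) if len(g) else None,"| fork ymin",(len(f),np.percentile(f[:,1],2).round(3),f[f[:,1].argmin(),0].round(3)) if len(f) else None)
E
```

```text
0.06 29 grip y max -0.026 x (np.float64(0.027), np.float64(0.109)) | fork ymin (18, np.float64(-0.015), np.float64(0.029))
0.08 386 grip y max -0.022 x (np.float64(-0.026), np.float64(0.11)) | fork ymin (92, np.float64(-0.02), np.float64(0.024))
0.1 48 grip y max -0.109 x (np.float64(-0.033), np.float64(0.109)) | fork ymin None
0.12 112 grip y max -0.11 x (np.float64(-0.037), np.float64(0.11)) | fork ymin None
0.14 123 grip y max -0.109 x (np.float64(-0.037), np.float64(0.044)) | fork ymin None
0.16 91 grip y max -0.092 x (np.float64(-0.073), np.float64(0.083)) | fork ymin (8, np.float64(0.175), np.float64(-0.035))
0.18 496 grip y max -0.086 x (np.float64(-0.077), np.float64(0.109)) | fork ymin (175, np.float64(0.155), np.float64(0.005))
0.2 590 grip y max -0.086 x (np.float64(-0.085), np.float64(0.093)) | fork ymin (910, np.float64(0.027), np.float64(0.037))
0.22 614 grip y max -0.089 x (np.float64(-0.087), np.float64(0.092)) | fork ymin (1076, np.float64(0.025), np.float64(0.04))
0.24 173 grip y max -0.089 x (np.float64(-0.039), np.float64(0.021)) | fork ymin (147, np.float64(0.061), np.float64(0.051))
0.26 294 grip y max -0.083 x (np.float64(-0.037), np.float64(0.04)) | fork ymin None
0.28 172 grip y max -0.073 x (np.float64(-0.032), np.float64(0.051)) | fork ymin None
0.3 387 grip y max -0.073 x (np.float64(-0.035), np.float64(0.051)) | fork ymin None
0.32 359 grip y max -0.075 x (np.float64(-0.031), np.float64(0.06)) | fork ymin None
0.34 359 grip y max -0.073 x (np.float64(-0.027), np.float64(0.056)) | fork ymin None
0.36 323 grip y max -0.058 x (np.float64(-0.034), np.float64(0.069)) | fork ymin None
0.38 461 grip y max -0.045 x (np.float64(-0.009), np.float64(0.077)) | fork ymin None
0.4 626 grip y max -0.032 x (np.float64(-0.022), np.float64(0.079)) | fork ymin None
```

```bash
python3 -m jog '{"travel":[[0,20,0],[0,45,0],[0,65,0],[0,80,-0.5],[0,80,-0.5]],"rot":[[0,0,0],[0,0,0],[0,-0.2,0],[0,-0.2,0],[0,-0.2,0]],"grip":[48,48,48,48,48]}'
python3 - <<'E'
from h import *
plan([.5444,-.1302,.0450],5.1)
im,d=read_camera("scene"); P=pts("scene",d).reshape(-1,3)
a=np.radians(5.1); x=np.array([np.cos(a),np.sin(a)]); y=np.array([-x[1],x[0]]); o=np.array([.541,-.0925])
L=np.c_[(P[:,:2]-o)@x,(P[:,:2]-o)@y,P[:,2]]
q=L[(abs(L[:,0])<.04)&(abs(L[:,1])<.1)&(L[:,2]>.081)&(L[:,2]<.094)]; print(len(q),np.percentile(q,[1,50,99],axis=0).round(4))
for yy in np.arange(-.08,.08,.02):
    k=q[(q[:,1]>yy)&(q[:,1]<yy+.02)]; print(round(yy,2),len(k),np.median(k[:,2]).round(4) if len(k) else '',k[:,0].min().round(3) if len(k) else '',k[:,0].max().round(3) if len(k) else '')
E
```

```text
time: 9.4
tool_pos: [0.5459, -0.1311, 0.0797]
tool_rot: [3.6, 89.8, 8.8]
force: [-0.5, -0.0, -1.7]
finger_gap: 0.569
tcp [ 0.5459 -0.1311  0.0797] F [-0.5 -0.  -1.7] gap 53.5 t 9.4 q7 [-16.  30.  34. 109. -22.  48.  35.]
tool axes [[0.004, -0.092, 0.996], [0.001, 0.996, 0.092], [-1.0, 0.0, 0.004]]
travel mm [34.7  1.  -1.6] rot [ 0.17  0.22 -0.01]
715 [[-0.0275 -0.0702  0.0815]
 [ 0.0131  0.0307  0.0915]
 [ 0.0345  0.0752  0.0939]]
-0.08 17 0.0908 -0.023 0.03
-0.06 36 0.0922 -0.028 0.04
-0.04 92 0.0917 -0.037 0.039
-0.02 70 0.0918 -0.023 0.03
0.0 82 0.0914 -0.012 0.03
0.02 125 0.0917 -0.025 0.03
0.04 133 0.0919 -0.024 0.031
0.06 160 0.0901 -0.024 0.031
```

```bash
python3 -m jog '{"travel":[[8,0.5,-1],[16,1,-1.6],[23,1,-1.6],[28,1,-1.6],[31,1,-1.6]],"rot":[[0,0.1,0],[0,0.2,0],[0,0.2,0],[0,0.2,0],[0,0.2,0]],"grip":[48,48,48,48,48]}'
python3 -m jog '{"travel":[[0,0,0],[1,0,0],[2,0,0],[2,0,0]],"rot":[[0,0,0],[0,0,0],[0,0,0],[0,0,0]],"grip":[48,48,48,48]}'
python3 - <<'E'
from h import *
plan([.5444,-.1302,.0450],5.1)
E
```

```text
time: 10.07
tool_pos: [0.5441, -0.1316, 0.0481]
tool_rot: [-160.4, 90.0, -155.2]
force: [0.7, 0.4, -1.7]
finger_gap: 0.568
time: 10.58
tool_pos: [0.5442, -0.1314, 0.0465]
tool_rot: [-73.3, 90.0, -68.1]
force: [-1.7, -0.1, -1.8]
finger_gap: 0.568
tcp [ 0.5442 -0.1314  0.0465] F [-1.7 -0.1 -1.8] gap 53.4 t 10.575 q7 [-14.  33.  32. 110. -24.  44.  36.]
tool axes [[0.0, -0.09, 0.996], [-0.0, 0.996, 0.09], [-1.0, -0.0, 0.0]]
travel mm [1.5 1.2 0.3] rot [0.08 0.   0.  ]
```

```bash
python3 -m jog '{"travel":[[0.7,0.6,0],[1.2,1,0],[1.2,1,0],[1.2,1,0]],"rot":[[0,0,0],[0,0,0],[0,0,0],[0,0,0]],"grip":[48,48,48,48]}'
python3 -m jog '{"travel":[[0.6,0,0],[0.6,0,0],[0.6,0,0]],"rot":[[0,0,0],[0,0,0],[0,0,0]],"grip":[48,48,48]}'
python3 -m jog '{"travel":[[0.6,0,0],[0.6,0,0],[0.6,0,0]],"rot":[[0,0,0],[0,0,0],[0,0,0]],"grip":[48,48,48]}'
```

```text
time: 11.08
tool_pos: [0.5441, -0.1305, 0.0453]
tool_rot: [-77.9, 90.0, -72.8]
force: [-0.5, 0.2, -0.2]
finger_gap: 0.571
time: 11.45
tool_pos: [0.5441, -0.1305, 0.0447]
tool_rot: [-74.9, 90.0, -69.7]
force: [-0.7, 0.2, -0.9]
finger_gap: 0.568
time: 11.82
tool_pos: [0.5441, -0.1305, 0.0446]
tool_rot: [43.4, 90.0, 48.6]
force: [-4.2, 2.0, 10.9]
finger_gap: 0.568
```

Contact at z 0.0446 (10.9 N). Releasing gently, retreating and checking.

```bash
python3 -m jog '{"travel":[[0,0,0],[0,0,0],[0,0,0],[0,0,0],[0,0,0]],"rot":[[0,0,0],[0,0,0],[0,0,0],[0,0,0],[0,0,0]],"grip":[56,60,68,78,78]}' 5
python3 -m jog '{"travel":[[-15,0,0],[-40,0,0],[-80,-20,0],[-130,-40,0],[-180,-60,0]],"rot":[[0,0,0],[0,0,0],[0,0,0],[0,0,0],[0,0,0]],"grip":[78,78,78,78,78]}'
python3 -m jog '{"travel":[[-50,0,0],[-100,0,0],[-130,-20,0],[-130,-70,0],[-130,-100,0]],"rot":[[0,0,0],[0,0,0],[0,0,0],[0,0,0],[0,0,0]],"grip":[78,78,78,78,78]}'
cat > look.py <<'E'
from h import *
import sys
a=np.radians(5.1); x=np.array([np.cos(a),np.sin(a)]); y=np.array([-x[1],x[0]]); o=np.array([.541,-.0925]); post=o+.18*x
def look(tag):
    for n in("scene","top"):
        im,d=read_camera(n); cv2.imwrite(f"pics/{n}_{tag}.png",im[:,:,::-1]); P=pts(n,d).reshape(-1,3)
        L=np.c_[(P[:,:2]-o)@x,(P[:,:2]-o)@y,P[:,2]]
        q=L[(abs(L[:,0])<.045)&(abs(L[:,1])<.083)&(L[:,2]>.051)&(L[:,2]<.061)]
        if len(q)>50:
            r=cv2.minAreaRect((q[:,:2]*1000).astype(np.float32)); print(n,"tile local",len(q),np.round(r[0],1),np.round(r[1],1),round(r[2],1),"z",np.median(q[:,2]).round(4), "z ends",[np.median(q[s][:,2]).round(4) for s in (q[:,1]<-.03,q[:,1]>.03) if s.any()])
        q=P[(np.hypot(*(P[:,:2]-post).T)<.33)&(np.hypot(*(P[:,:2]-post).T)>.1)&(P[:,2]>.15)&(P[:,2]<.28)]
        for l in("lens_center","handle_grip"):
            for r in landmark_of(l,n)[:1]: 
                z=.215
                w=ray(n,r["xy"],z); v=w[:2]-post; print(n,l,round(r["p"],2),np.round(r["xy"],1),w.round(4),"r",np.linalg.norm(v).round(3),"swing",np.arctan2(v@y,-v@x).round(3))
        # fork knobs / ring plane: lens-head points within 65mm of detected lens
        for r in cut_out("lens_center",n)[:1]:
            m=r["pixels"].ravel()&(P[:,2]>.13)&(P[:,2]<.3); print(n,"head",m.sum(),P[m].mean(0).round(4))
if __name__=="__main__": look(sys.argv[1]); plan([.5,.1,.3],0)
E
python3 look.py rel
```

```text
time: 12.45
tool_pos: [0.5441, -0.1305, 0.0441]
tool_rot: [-91.1, 90.0, -85.9]
force: [-0.3, 0.5, 0.2]
finger_gap: 0.827
time: 13.08
tool_pos: [0.5492, -0.191, 0.2268]
tool_rot: [-29.8, 90.0, -24.6]
force: [0.8, 0.1, -0.5]
finger_gap: 0.828
time: 13.7
tool_pos: [0.5578, -0.2919, 0.3556]
tool_rot: [-52.2, 89.9, -47.1]
force: [-1.2, 0.2, 0.5]
finger_gap: 0.831
scene tile local 877 [0.2 0.8] [152.4  58.6] 89.3 z 0.0569 z ends [np.float64(0.0569), np.float64(0.0566)]
scene lens_center 0.82 [297.  228.1] [0.5711 0.0277 0.215 ] r 0.182 swing 0.699
scene handle_grip 0.58 [337.2 236.1] [0.5373 0.1068 0.215 ] r 0.259 swing 0.875
scene head 624 [0.5688 0.0205 0.2195]
top tile local 785 [0.2 0.4] [149.8  54.1] 89.5 z 0.0558 z ends [np.float64(0.0558), np.float64(0.0559)]
top lens_center 0.95 [307.  212.4] [0.5709 0.0261 0.215 ] r 0.181 swing 0.691
top handle_grip 0.89 [291.7 239.3] [0.5001 0.0653 0.215 ] r 0.262 swing 0.661
top head 1170 [0.5715 0.022  0.2186]
tcp [ 0.5587 -0.2888  0.3545] F [-0.2  0.9  1.1] gap 78.1 t 14.1 q7 [ -5.  23.  43.  81. -15.  82.  42.]
tool axes [[0.0, -0.091, 0.996], [0.0, 0.996, 0.091], [-1.0, 0.0, 0.0]]
travel mm [ 54.5 392.5 -22.9] rot [ 5.24  0.03 -0.01]
```

Tile sits within 1 mm of the window centre, level (z 0.056 at both ends). Now measuring the handle.

```bash
cat > mag.py <<'E'
from look import *
def fit(n,sw,verbose=1):
    im,d=read_camera(n); P=pts(n,d).reshape(-1,3); rgb=im.reshape(-1,3).astype(int)
    for i in range(3):
        u=-np.cos(sw)*x+np.sin(sw)*y; w=np.array([-u[1],u[0]])
        t=(P[:,:2]-post)@u; s=(P[:,:2]-post)@w; z=P[:,2]
        m=(t>.247)&(t<.30)&(abs(s)<.03)&(z>.13)&(z<.3)&(rgb.max(1)<70)
        sw_h=sw-0
        ds=np.median(s[m]); sw=sw-ds/np.median(t[m])  # w is ccw => swing decreases
    mid=(np.percentile(s[m],3)+np.percentile(s[m],97))/2
    k=np.polyfit(t[m],z[m],1)
    # ring+glass plane
    r=(np.hypot(t-.18,s)<.06)&(abs(z-.215)<.05)&(np.hypot(t-.18,s)>.052)
    A=np.c_[t[r]-.18,s[r],np.ones(r.sum())]; c=np.linalg.lstsq(A,z[r],rcond=None)[0]
    res=z[r]-A@c; g=abs(res)<.006; c=np.linalg.lstsq(A[g],z[r][g],rcond=None)[0]
    kn=(abs(t-.18)<.03)&(abs(s)>.066)&(abs(s)<.1)&(abs(z-.215)<.03)
    K=[(t[kn&(s*g2>0)].mean().round(4),np.median(s[kn&(s*g2>0)]).round(4),(kn&(s*g2>0)).sum()) for g2 in(1,-1)]
    print(n,"handle n",m.sum(),"swing",sw.round(4),"s mid",mid.round(4),"width",np.ptp(s[m]).round(4),"handle slope",np.arctan(k[0]).round(3),"ztop@270",np.polyval(k,.27).round(4),"t range",t[m].min().round(3),t[m].max().round(3))
    print("  ring plane tilt",np.arctan(c[0]).round(3),"roll",np.arctan(c[1]).round(3),"zc",c[2].round(4),"n",g.sum(),"knobs t,s",K)
    return sw
if __name__=="__main__":
    sw=float(sys.argv[1])
    for n in("scene","top"): fit(n,sw)
E
python3 mag.py .66
```

```text
scene handle n 121 swing 0.6929 s mid 0.0006 width 0.0126 handle slope -0.298 ztop@270 0.1893 t range 0.248 0.29
  ring plane tilt -0.269 roll 0.046 zc 0.2214 n 540 knobs t,s [(np.float64(0.1775), np.float64(0.0807), np.int64(34)), (np.float64(0.1715), np.float64(-0.0777), np.int64(160))]
top handle n 77 swing 0.6745 s mid -0.0006 width 0.0115 handle slope -0.298 ztop@270 0.192 t range 0.248 0.293
  ring plane tilt -0.295 roll 0.001 zc 0.2249 n 393 knobs t,s [(np.float64(0.1717), np.float64(0.0754), np.int64(79)), (np.float64(0.1715), np.float64(-0.0748), np.int64(82))]
```

View pics/scene_rel.png

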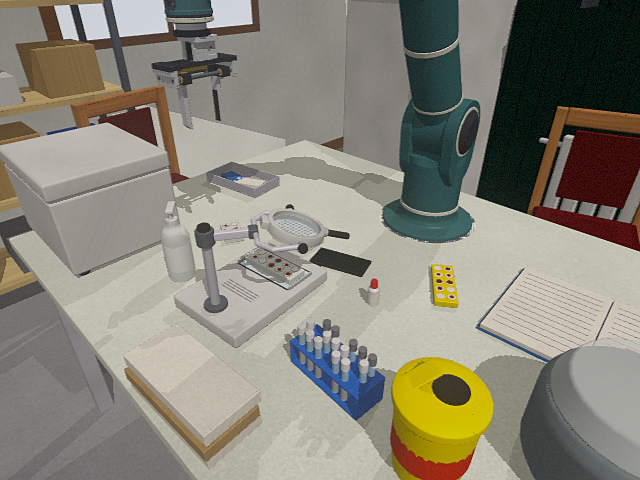

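Scene view: tile on the window at (275,265), magnifier still aside with the handle at (338,235), all other items in place. The handle is at swing ≈ 0.68 and tilt ≈ -0.30. Approaching it.

```bash
cat > gp.py <<'E'
from look import *
def grip(sw,ti,r=.09,dz=-.012):
    u=-np.cos(sw)*x+np.sin(sw)*y; t=.18+r*np.cos(ti); p=post+t*u
    yaw=np.degrees(np.arctan2(u[1],u[0]))-90
    return [*p,.215+r*np.sin(ti)+dz],yaw
if __name__=="__main__":
    sw,ti,up=map(float,sys.argv[1:4]); p,w=grip(sw,ti); p[2]+=up; print("target",np.round(p,4),"yaw",round(w,2)); plan(p,w)
E
python3 gp.py .68 -.298 .13
```

```text
target [0.4994 0.0717 0.3066] yaw 56.14
tcp [ 0.5587 -0.289   0.3544] F [ 0.2 -1.1 -0.5] gap 77.8 t 14.2 q7 [ -5.  23.  43.  81. -15.  82.  42.]
tool axes [[0.0, -0.091, 0.996], [0.0, 0.996, 0.091], [-1.0, 0.0, 0.0]]
travel mm [ 47.8 364.7 -26.2] rot [-5.091e+01  2.000e-02  1.000e-02]
```

```bash
python3 -m jog '{"travel":[[0,45,-3],[0,100,-7],[0,155,-11],[0,205,-15],[0,250,-18]],"rot":[[-9,0,0],[-18,0,0],[-27,0,0],[-36,0,0],[-45,0,0]],"grip":[78,70,60,60,60]}'
python3 gp.py .68 -.298 .08
```

```text
time: 14.82
tool_pos: [0.5174, -0.0402, 0.3544]
tool_rot: [-29.2, 90.0, 21.4]
force: [0.0, -0.0, 0.2]
finger_gap: 0.641
target [0.4994 0.0717 0.2566] yaw 56.14
tcp [ 0.5174 -0.0402  0.3544] F [ 0.  -0.   0.2] gap 60.3 t 14.825 q7 [-26.   7.  30.  96.  -4.  78.  55.]
tool axes [[0.001, -0.772, 0.635], [0.0, 0.635, 0.772], [-1.0, -0.0, 0.001]]
travel mm [97.9 85.1 74.9] rot [-5.59  0.04  0.02]
```

```bash
python3 -m jog '{"travel":[[0,40,35],[10,75,66],[50,85,75],[85,85,75],[98,85,75]],"rot":[[-3,0,0],[-5.6,0,0],[-5.6,0,0],[-5.6,0,0],[-5.6,0,0]],"grip":[60,60,60,60,60]}'
python3 -m jog '{"travel":[[0,0,0]],"rot":[[0,0,0]],"grip":[60]}'
python3 gp.py .68 -.298 0
python3 - <<'E'
from h import *
im,d=read_camera("scene"); im2,d2=read_camera("top")
o=np.hstack([cv2.resize(im[150:290,230:390],(480,420),interpolation=3),cv2.resize(im2[140:280,260:360],(300,420),interpolation=3)]); cv2.imwrite("pics/s3.png",o[:,:,::-1])
E
```

```text
time: 15.45
tool_pos: [0.5, 0.0698, 0.2548]
tool_rot: [145.4, 89.9, -158.8]
force: [0.2, -0.1, -0.1]
finger_gap: 0.641
time: 15.58
tool_pos: [0.5008, 0.0695, 0.2563]
tool_rot: [166.8, 90.0, -137.5]
force: [-0.2, -0.7, 0.6]
finger_gap: 0.639
target [0.4994 0.0717 0.1766] yaw 56.14
tcp [0.5008 0.0695 0.2563] F [-0.2 -0.7  0.6] gap 60.1 t 15.575 q7 [-33.   9.  24. 106.  -4.  65.  48.]
tool axes [[-0.0, -0.827, 0.563], [-0.0, 0.563, 0.827], [-1.0, 0.0, -0.001]]
travel mm [79.7  2.4  1.1] rot [-0.38 -0.03 -0.01]
```

View pics/s3.png

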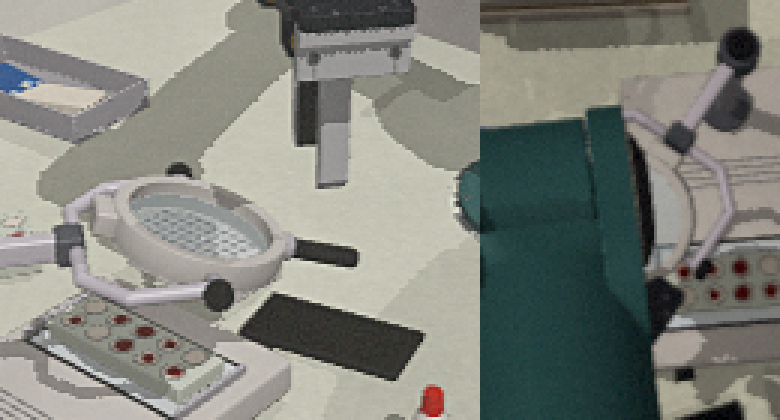

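The fingers hang straddling the handle, and the fork and ring are clear. Descending and pinching.

```bash
python3 -m jog '{"travel":[[25,2,1],[50,2,1],[70,2,1],[80,2,1],[80,2,1]],"rot":[[0,0,0],[0,0,0],[0,0,0],[0,0,0],[0,0,0]],"grip":[60,60,60,60,60]}'
python3 -m jog '{"travel":[[0,0,0],[0,0,0],[0,0,0],[0,0,0],[0,0,0]],"rot":[[0,0,0],[0,0,0],[0,0,0],[0,0,0],[0,0,0]],"grip":[35,20,10,8,8]}' 15
python3 -m jog '{"travel":[[0,0,0],[0,0,0]],"rot":[[0,0,0],[0,0,0]],"grip":[8,8]}'
python3 gp.py .68 -.298 0; python3 gp.py .52 -.298 0|tail -1;  python3 gp.py .36 -.298 0|tail -1; python3 gp.py .18 -.298 0|tail -1;python3 gp.py 0 -.298 0|tail -1
```

```text
time: 16.3
tool_pos: [0.5, 0.0715, 0.1765]
tool_rot: [-62.5, 90.0, -6.7]
force: [0.3, 0.6, 0.3]
finger_gap: 0.635
time: 16.92
tool_pos: [0.4997, 0.0715, 0.1761]
tool_rot: [-168.4, 90.0, -112.7]
force: [-1.3, 0.5, 0.1]
finger_gap: 0.144
time: 17.18
tool_pos: [0.4997, 0.0716, 0.1761]
tool_rot: [-151.9, 90.0, -96.1]
force: [0.1, -0.6, 1.5]
finger_gap: 0.142
target [0.4994 0.0717 0.1766] yaw 56.14
tcp [0.4997 0.0716 0.1761] F [ 0.1 -0.6  1.5] gap 13.4 t 17.175 q7 [-32.  14.  24. 112.  -7.  55.  51.]
tool axes [[-0.0, -0.827, 0.562], [-0.0, 0.562, 0.827], [-1.0, -0.0, -0.0]]
travel mm [-0.5  0.4 -0. ] rot [-0.36 -0.01  0.  ]
travel mm [ -0.5  -3.3 -42.4] rot [-9.53 -0.01  0.  ]
travel mm [ -0.5 -13.7 -83.6] rot [-1.87e+01 -1.00e-02  0.00e+00]
travel mm [  -0.5  -33.  -127.4] rot [-2.901e+01 -1.000e-02  0.000e+00]
travel mm [  -0.5  -59.9 -167. ] rot [-3.932e+01 -1.000e-02  0.000e+00]
```

```bash
python3 -m jog '{"travel":[[0,-0.7,-21.4],[0,-3.3,-42.4],[0,-7.8,-63.2],[0,-13.7,-83.6],[0,-13.7,-83.6]],"rot":[[-5,0,0],[-9.5,0,0],[-14.1,0,0],[-18.7,0,0],[-18.7,0,0]],"grip":[8,8,8,8,8]}'
for s in .36 .27 .18 .09 0; do python3 gp.py $s -.298 0|tail -1; done; python3 gp.py 0 -.298 0|head -2
```

```text
time: 17.8
tool_pos: [0.4642, -0.0065, 0.1764]
tool_rot: [-89.2, 89.9, -14.8]
force: [1.5, -1.5, 2.0]
finger_gap: 0.138
travel mm [-0.2  0.5  1.1] rot [-0.11  0.    0.06]
travel mm [ -0.2  -0.6 -22.8] rot [-5.27 -0.    0.06]
travel mm [ -0.2  -3.9 -46.5] rot [-10.43  -0.     0.06]
travel mm [ -0.2  -9.3 -69.9] rot [-1.558e+01 -1.000e-02  6.000e-02]
travel mm [ -0.2 -16.7 -92.6] rot [-2.074e+01 -1.000e-02  6.000e-02]
target [ 0.4553 -0.1001  0.1766] yaw -264.9
tcp [ 0.4642 -0.0065  0.1764] F [ 1.5 -1.5  2. ] gap 13.0 t 17.8 q7 [-25.  10.  24. 117.  -5.  54.  76.]
```

```bash
python3 -m jog '{"travel":[[0,-0.6,-22.8],[0,-3.9,-46.5],[0,-9.3,-69.9],[0,-16.7,-92.6],[0,-16.7,-92.6]],"rot":[[-5.3,0,0],[-10.4,0,0],[-15.6,0,0],[-20.7,0,0],[-20.7,0,0]],"grip":[8,8,8,8,8]}'
for t in -.298 -.2 -.1 0; do python3 gp.py 0 $t 0|tail -1; done; python3 gp.py 0 0 0|head -2
```

```text
time: 18.42
tool_pos: [0.4561, -0.0998, 0.1763]
tool_rot: [-125.4, 89.9, -30.4]
force: [2.9, -2.4, 3.0]
finger_gap: 0.142
travel mm [-0.3  0.8 -0.3] rot [-0.06 -0.04  0.06]
travel mm [-8.8  3.  -0.3] rot [-0.06 -0.04  0.06]
travel mm [-17.7   4.3  -0.3] rot [-0.06 -0.04  0.06]
travel mm [-26.7   4.7  -0.3] rot [-0.06 -0.04  0.06]
target [ 0.4514 -0.1005  0.203 ] yaw -264.9
tcp [ 0.4561 -0.0998  0.1763] F [ 2.9 -2.4  3. ] gap 13.3 t 18.425 q7 [-15.  10.  26. 117.  -5.  54. 109.]
```

```bash
python3 -m jog '{"travel":[[-5,2,-0.3],[-12,3.5,-0.3],[-19,4.4,-0.3],[-26.7,4.7,-0.3],[-26.7,4.7,-0.3]],"rot":[[0,0,0],[0,0,0],[0,0,0],[0,0,0],[0,0,0]],"grip":[8,8,8,8,8]}'
python3 gp.py 0 0 0; python3 mag.py 0
python3 - <<'E'
from h import *
im,d=read_camera("scene"); im2,d2=read_camera("top")
o=np.hstack([cv2.resize(im[140:300,170:350],(540,480),interpolation=3),cv2.resize(im2[130:270,300:370],(240,480),interpolation=3)]); cv2.imwrite("pics/s4.png",o[:,:,::-1])
E
```

```text
time: 19.05
tool_pos: [0.4504, -0.0993, 0.2032]
tool_rot: [26.4, 90.0, 121.6]
force: [-3.0, 2.1, 0.1]
finger_gap: 0.144
target [ 0.4514 -0.1005  0.203 ] yaw -264.9
tcp [ 0.4504 -0.0993  0.2032] F [-3.   2.1  0.1] gap 13.5 t 19.05 q7 [-15.   7.  26. 116.  -4.  58. 108.]
tool axes [[-0.0, -0.996, -0.09], [0.0, -0.09, 0.996], [-1.0, 0.0, 0.0]]
travel mm [ 0.2 -0.8 -1.3] rot [ 0.08  0.03 -0.01]
scene handle n 117 swing -0.0257 s mid -0.0053 width 0.0176 handle slope 0.724 ztop@270 0.2432 t range 0.249 0.298
  ring plane tilt -0.006 roll -0.0 zc 0.2262 n 199 knobs t,s [(np.float64(0.1723), np.float64(0.0716), np.int64(53)), (np.float64(0.1693), np.float64(-0.0835), np.int64(113))]
  return _methods._mean(a, axis=axis, dtype=dtype,
  ret = ret.dtype.type(ret / rcount)
Traceback (most recent call last):
  File "mag.py", line 23, in <module>
    for n in("scene","top"): fit(n,sw)
                             ~~~^^^^^^
  File "mag.py", line 10, in fit
    mid=(np.percentile(s[m],3)+np.percentile(s[m],97))/2
         ~~~~~~~~~~~~~^^^^^^^^
IndexError: index -1 is out of bounds for axis 0 with size 0
```

View pics/s4.png

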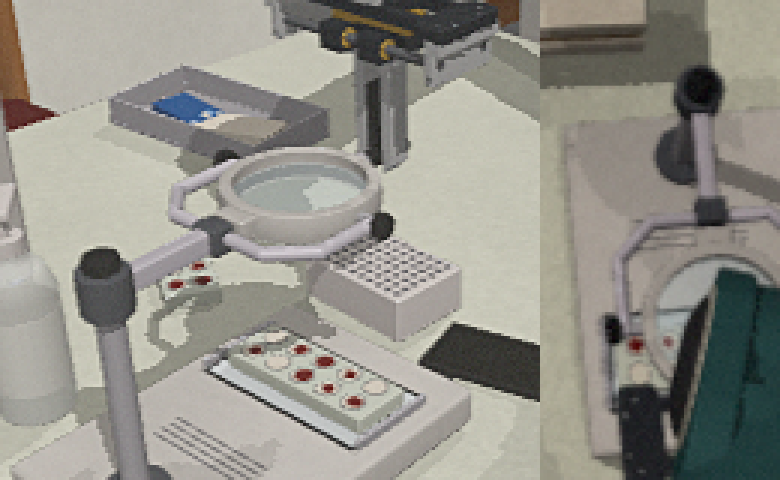

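Lens looks level over the tile (picture: ring at (300,195), tile at (325,370)). Small swing correction, then release, rise and inspect.

```bash
python3 -m jog '{"travel":[[0,-0.5,-0.7],[0,-0.8,-1.3],[0,-0.8,-1.3]],"rot":[[0,0,0],[0,0,0],[0,0,0]],"grip":[8,8,8]}'
python3 -m jog '{"travel":[[0,0,0],[0,0,0],[0,0,0],[0,0,0],[0,0,0]],"rot":[[0,0,0],[0,0,0],[0,0,0],[0,0,0],[0,0,0]],"grip":[16,20,30,45,55]}' 5
python3 -m jog '{"travel":[[-25,0,0],[-60,0,0],[-100,0,0],[-130,30,30],[-140,60,80]],"rot":[[0,0,0],[0,0,0],[0,0,0],[0,0,0],[0,0,0]],"grip":[55,55,55,55,55]}'
python3 -m jog '{"travel":[[0,0,50],[0,0,100],[0,0,150],[0,0,200],[0,0,240]],"rot":[[0,0,0],[0,0,0],[0,0,0],[0,0,0],[0,0,0]],"grip":[55,55,55,55,55]}'
python3 mag.py 0; python3 look.py mag
```

```text
time: 19.62
tool_pos: [0.4507, -0.101, 0.2023]
tool_rot: [85.4, 89.9, -179.5]
force: [-7.3, 1.8, 1.1]
finger_gap: 0.143
time: 20.25
tool_pos: [0.4516, -0.1009, 0.2028]
tool_rot: [-143.9, 90.0, -48.7]
force: [0.0, -0.3, -0.3]
finger_gap: 0.499
time: 20.88
tool_pos: [0.3843, -0.0266, 0.3443]
tool_rot: [-99.2, 89.9, -4.2]
force: [0.6, 1.8, 0.5]
finger_gap: 0.586
time: 21.5
tool_pos: [0.3625, 0.2142, 0.3428]
tool_rot: [-45.6, 90.0, 49.6]
force: [0.8, -0.4, 0.9]
finger_gap: 0.583
scene handle n 66 swing 0.012 s mid 0.0011 width 0.0098 handle slope -0.028 ztop@270 0.2168 t range 0.253 0.296
  ring plane tilt 0.015 roll 0.031 zc 0.2223 n 416 knobs t,s [(np.float64(0.1674), np.float64(0.0764), np.int64(62)), (np.float64(0.1716), np.float64(-0.0764), np.int64(113))]
top handle n 92 swing -0.0009 s mid 0.0007 width 0.0124 handle slope 0.004 ztop@270 0.218 t range 0.248 0.296
  ring plane tilt -0.021 roll 0.004 zc 0.225 n 420 knobs t,s [(np.float64(0.1719), np.float64(0.0762), np.int64(88)), (np.float64(0.1718), np.float64(-0.0743), np.int64(81))]
scene tile local 876 [ 1.7 -3.1] [158.4  56.3] 89.2 z 0.0569 z ends [np.float64(0.0569), np.float64(0.0567)]
scene lens_center 0.85 [272.  205.5] [ 0.542  -0.0842  0.215 ] r 0.178 swing 0.046
scene head 493 [ 0.5426 -0.0955  0.22  ]
top tile local 168 [-3.5  0.5] [149.7  46.9] 89.8 z 0.0558 z ends [np.float64(0.0531), np.float64(0.0559)]
top lens_center 0.74 [355.6 225.5] [ 0.5368 -0.1002  0.215 ] r 0.185 swing -0.04
top handle_grip 0.6 [359.4 257.6] [ 0.4532 -0.1091  0.215 ] r 0.269 swing -0.033
top head 1117 [ 0.5419 -0.0937  0.2181]
tcp [0.3631 0.2119 0.3429] F [0.1 0.5 0.5] gap 55.1 t 22.0 q7 [-34.  -4.  -0. 108.  -0.  76.  61.]
tool axes [[0.0, -0.996, -0.089], [0.0, -0.089, 0.996], [-1.0, -0.0, 0.0]]
travel mm [  42.9 -126.4 -123.6] rot [-8.489e+01 -1.000e-02  2.000e-02]
```

Swing ≈ 0.005 and tilt ≈ -0.01, within measurement error. Last check: has anything else moved?

```bash
python3 - <<'E'
from h import *
a=cv2.imread("pics/scene0.png"); im,d=read_camera("scene"); cv2.imwrite("pics/fin.png",im[:,:,::-1])
for n in("scene","top"):
    if n=="top": im,d=read_camera("top")
    P=pts(n,d); 
    for l in("tube_rack","pump_bottle","sharps_bin","dropper_bottle","phone","tip_box","short_tile"):
        r=cut_out(l,n)[:1]
        if r: m=r[0]["pixels"]&(d>0); print(n,l,round(r[0]["p"],2),m.sum(),np.median(P[m],0).round(3))
E
```

```text
scene tube_rack 0.73 3006 [ 0.579 -0.076  0.22 ]
scene pump_bottle 0.62 1794 [ 0.698 -0.26   0.093]
scene sharps_bin 0.87 10230 [0.715 0.445 0.167]
scene dropper_bottle 0.58 226 [0.445 0.137 0.038]
scene phone 0.94 916 [ 0.374 -0.024  0.01 ]
scene tip_box 0.55 1255 [ 0.391 -0.167  0.041]
scene short_tile 0.63 1063 [ 0.548 -0.083  0.057]
top tube_rack 0.56 1700 [0.654 0.215 0.059]
top pump_bottle 0.72 704 [ 0.675 -0.271  0.129]
top sharps_bin 0.64 2468 [0.671 0.419 0.169]
top phone 0.95 1114 [ 0.368 -0.03   0.009]
top tip_box 0.65 1322 [ 0.371 -0.19   0.044]
top short_tile 0.9 563 [ 0.483 -0.354  0.015]
```

View pics/fin.png

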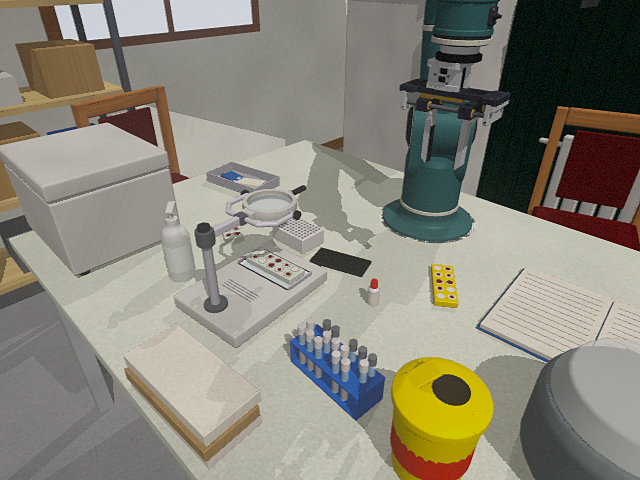

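The final view shows the tile on the window at (275,268), the lens level above it at (268,205), the bystanders where they were and the gripper well clear. Handing in.

```bash
python3 -c "
from cell import workorder; print(workorder.hand_in())"
```

```text
the job is handed in; nothing more can be done
None
```

The job is done and handed in, at about 23 s of the 66 s allowed. The white ten-well tile is on the lit window, and the magnifier's lens is level and centred over it.

- **Tile:** I gripped it off-centre, slid it in under the magnifier fork, and lowered it until it touched the box (about 11 N) before releasing. Right after release, both cameras put it within 1 mm of the window centre, turned about 0.6° and level end to end.
- **Magnifier:** I swung and levelled it in one hold on the handle, without going near the glass. The last fits gave swing between -0.001 and 0.012 rad and tilt between -0.03 and +0.015 rad.
- **Everything else:** Every bystander that the networks found again was within about 3 mm of its first reading, which is detector noise. The gripper was well clear at hand-in.

**Checks that disagreed:**
- The network's lens-centre landmarks gave swing +0.046 from one camera and -0.040 from the other. They average near zero, so I trusted the depth fits.
- After the magnifier was in place, the tile fits were off by up to 3.5 mm because the lens partly hides it. I relied on the earlier clear view.
- In the last check, the scene camera reported the lens head as the tube rack and the placed tile as the short tile. The top camera found both bystanders where they started. It missed the dropper bottle, which the scene camera saw unmoved.

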